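# Fit the locating dowel and seat the mirror plate on its pins

### The arm

A 6-joint arm with a two-finger parallel gripper is mounted at the origin on a cart in front of the work surface, level with it; the furniture and walls round the work are solid. World frame = base frame: x ahead of the robot, y to its left, z up, the work surface at z = 0. Lengths are in mm, angles in rad, forces in N, time in s.
With the tool pointing down it reaches from about 400 to 925 mm from the base axis. Payload 12.5 kg.
Tool frame: the origin (TCP) lies on the mounting face of the last link; the fingertips stand 190 mm ahead of it and the grasp point (between the pads) lies 171 mm ahead of it; z points along the fingers, y is the line along which they close (so a half turn about z gives the same grasp; the last joint's range is limited). The gripper opens to 95 mm and grips with 3 to 60 N. Pads are 20 mm wide; open, the fingers measure 119 mm over their backs; the gripper's body (75 mm by 180 mm) begins 59 mm behind the grasp point.
Start: joints at [-1.377, 0.491, 1.559, -0, 1.092, -0.106], TCP at [184.6, -597.116, 404.761] pointing down, gripper open.
Joint ranges: [-3.1, 3.1], [-0.84, 2.19], [0.05, 2.79], [-1.13, 4.28], [0.06, 2.93], [-2.69, 2.69]. Speed limits (rad/s): [2.22, 2.22, 2.79, 3.14, 3.14, 3.14].

### API

Orientations are given as [roll, pitch, yaw] about the fixed x, y, z axes, in that order (R = Rz(yaw) Ry(pitch) Rx(roll)).
In Python, from cell import * gives the robot as it stands.
- The arm moves only by the tool arm_command, never from a script. Its argument "rows" is a list that holds one entry, the list of rows, each a list of 7 numbers: the shift along the tool's x, y, z normalised to -1 to 1, where 1 is 0.15 m, then the turn, a rotation vector about the tool's x, y, z normalised to -1 to 1, where 1 is 360 degrees, then the opening, from -1 (shut) to 1 (fully open). A call has 1 to 10 rows; each row is the pose to reach, as a shift and turn from the pose commanded when the call began, along the tool's axes at that moment, turning the shorter way round; what a row does not reach only later rows make up. A row lasts 1/12 s, in which the tool goes at most 41.7 mm and 7.16 degrees, less where a joint would pass 70% of its speed; a pose out of reach is approached as far as the arm can. A call with a number of a shift or a turn outside -1 to 1 is refused whole. A call with a gripper value outside its range is refused whole. The fingers move at their own pace and stop on an object; the grip force is fixed at half the most. Time passes only in rows, so rows that repeat a pose let the fingers close. It gives the time, the measured TCP pose, the force, the opening and the grip force at its end, in the units of the state.
- state(): the state, without advancing time (a new reading comes with each control period).
- read_camera(name): name is "scene" or "top" or "wrist"; returns (picture, depth): 480x640x3 uint8, red, green, blue; 480x640 float32, mm along the optical axis (not along the pixel's ray), 0 where there is no reading.
- get_calibration(name): a dict with "camera_matrix" (3x3 intrinsics, pixels), "position" and "orientation" of the camera in the world; the wrist camera has in their place "hand_eye" (4x4, takes a point from camera to tool coordinates, whose origin is the TCP and whose axes are the flange's). Camera axes: x right, y up, looking along -z (the intrinsics and any distortion apply to the point x, -y, -z); pixel columns grow to the right and rows downward; lengths in mm; the calibration is good to about 2 mm. The wrist camera is an equidistant fisheye: a pixel r from the principal point sees the ray r / f radians off the axis. A picture is of the moment at which its call begins: read the wrist's pose just before it. get_calibration takes no time and is no camera call.
- job_done(): hands the job in; it is judged then, once.
The state is a dict: "t": time; "joints": joint angles; "qvel": joint speeds; "tau": joint torques, N m; "eef_pos": TCP position; "tcp_rot": TCP orientation; "ft_force": force on the tool from outside, world axes, zero at the start; "moment": the same for the moment, N m; "opening": opening from 0.0 (shut) to 1.0 (fully open); "grip_force": force on a finger pad.
Only numpy, scipy, OpenCV 4.12 (cv2) and the standard library are available. Lean on these libraries where they do the work, as an engineer would, in place of code of your own. Each camera call takes 0.05 s, during which the arm holds its last target. There are 200 camera calls.

### The job

The locating base has lost its second pin: take the gold dowel from the blue rack and stand it, fully down, in the unmarked blind hole that lies somewhere along the centre line of the dark insert; slide its tip along until it drops in. Then lower the mirror plate gently and level over the two pins, round hole on the fixed pin and slot over the dowel, until it lies flush on the base. Leave the two posts standing in the rack.

Things in the scene. Friction and masses are not known exactly. Their poses are not given: they have to be found in the camera images.
- base: Black anodised locating base, 90 (x) x 180 (y) x 22 (z) mm, screwed to the table. Origin: centre of its underside; z up, y along its length. On its centre line x = 0: a fixed gold pin at y = +40 mm, and a dark steel insert let into its top, visible from y = -62 to -18 mm and x = -12 to +12 mm. Two large monitors stand close behind the work, from x = 0.57 m on: keep the arm in front of them.
- fixed_pin (a point): Foot of the fixed gold pin, where it leaves the base's top (22 mm above the table); axes as the base's. The pin is 12 mm thick, stands 40 mm above the base's top, and its top 4 mm taper to 6 mm.
- insert (a point): Centre of the insert's face, 21.5 mm above the table (0.5 mm below the base's top); axes as the base's. The unmarked blind hole lies on this y axis, within 12 mm either way (different each time): 13 mm wide, 1 mm bevel, 15 mm deep, flat bottom (a dowel fully down has its foot 6.5 mm above the table).
- dowel: Loose gold-coloured dowel pin, 12 mm thick, 55 mm long, about 50 g, standing upright. Origin: centre of its flat foot; z runs up its length. The foot has a 2 mm bevel (9 mm wide at the very bottom), the top 4 mm taper to 6 mm. At the start it stands in one of the three pockets of the rack.
- rack: Blue plastic rack, 46 (x) x 134 (y) x 24 (z) mm, fixed. Origin: centre of its underside. Three pockets on its y axis at -44, 0 and +44 mm, 14 mm wide, 14 mm deep (floor 10 mm above the table).
- post_a: Plain grey-white steel optical post, 12.6 mm thick, 53 mm tall with a small black set screw on top, standing loose in a pocket of the rack; to be left there. Origin: centre of its foot.
- post_b: Second post, the same as the first, in another pocket; to be left there. Origin: centre of its foot.
- plate: Loose mirror plate, lying flat: aluminium, 76 (x) x 150 (y) x 12 (z) mm, with a black mirror mount fixed on its middle; about 0.47 kg in all. Origin: centre of its underside; y along its length. Through holes with 1.5 mm bevels: a round one, 14 mm wide, at y = +40 mm, and a slot, 14 mm in x by 40 mm in y, centred at y = -40 mm.
- plate_hole (a point): Centre of the lower mouth of the plate's round hole; axes as the plate's. It belongs over the fixed pin.
- plate_slot (a point): Centre of the lower mouth of the plate's slot; axes as the plate's. It belongs over the dowel.
- mount_grip (a point): Point to grip the mirror mount: on the plate's z axis, 40 mm above its underside; axes as the plate's. The mount's two upright plates reach x = -23 to +23 mm, y = -8 to +8 mm, and 12 to 58 mm above the plate's underside; grip across x (46 mm); its adjuster knobs stand out along +y.

How it is judged:
By the outcome, as a careful person would: the job done as asked, in the order asked, and still so for the second after the job is handed in, with the robot touching nothing.
It also fails if it takes over 72 s, if anything falls off the work surface, if the arm or the gripper's body presses on something with over 40 N, if the wrist force passes 120 N, or if a joint passes its speed limit or range.

## Working session

There is one attempt and no reset: what is moved stays moved. The work goes in short steps, Python scripts to look and compute and a tool call to move; the robot and the scene stay as the last step left them, time stands still between calls to the robot, and variables do not carry over. Pictures are saved under pics/ and viewed, at most 10 in all, crops included, and the job is handed in when it is done.

Besides the shell and the picture viewer there is one more tool, called after "Request:" as name(argument=value, ...), one argument or row to a line, values as JSON. arm_command: Moves the arm, as the interface text tells. Its arguments: {"type":"object","properties":{"rows":{"type":"array","items":{"type":"array","items":{"type":"array","items":{"type":"number","minimum":-1,"maximum":1}}}}},"required":["rows"]}

```bash
ls; mkdir -p pics; python3 - <<'E'
from cell import *
import cv2,numpy as np
s=state();print({k:np.round(v,3).tolist() if v is not None else v for k,v in s.items()})
for n in ("scene","top","wrist"):
    c=get_calibration(n);print(n,{k:np.round(v,4).tolist() if not isinstance(v,str) else v for k,v in c.items()})
ims=[]
for n in ("top","scene"):
    p,d=read_camera(n);np.savez(f"{n}0.npz",p=p,d=d);cv2.imwrite(f"pics/{n}0.png",p[:,:,::-1])
E
```

```text
pics
{'t': 0.0, 'joints': [-1.377, 0.492, 1.559, -0.0, 1.092, -0.106], 'qvel': [-0.001, -0.0, 0.0, -0.001, -0.001, -0.002], 'tau': [0.001, -61.264, -25.818, 0.069, 0.048, -0.0], 'eef_pos': [184.59, -597.088, 404.153], 'tcp_rot': [-3.14, -0.0, 0.3], 'ft_force': [-0.568, 0.443, -0.232], 'moment': [-0.021, -0.053, 0.033], 'grip_force': 0.0, 'opening': 0.996}
scene {'camera_matrix': [[547.3216, 0.0, 317.7435], [0.0, 547.3216, 244.984], [0.0, 0.0, 1.0]], 'position': [-311.3008, 611.5805, 1055.7704], 'orientation': [0.7707, 0.0202, -2.2147]}
top {'camera_matrix': [[477.9708, 0.0, 332.7956], [0.0, 477.9708, 240.7125], [0.0, 0.0, 1.0]], 'position': [419.9099, 39.1566, 1003.163], 'orientation': [0.0368, 0.0204, -1.5948]}
wrist {'camera_matrix': [[371.6483, 0.0, 318.2299], [0.0, 371.6483, 239.0056], [0.0, 0.0, 1.0]], 'hand_eye': [[-0.0005, 0.9545, 0.2982, 84.5658], [1.0, 0.0001, 0.0014, 0.0729], [0.0014, 0.2982, -0.9545, 20.6497], [0.0, 0.0, 0.0, 1.0]]}
```

View pics/top0.png

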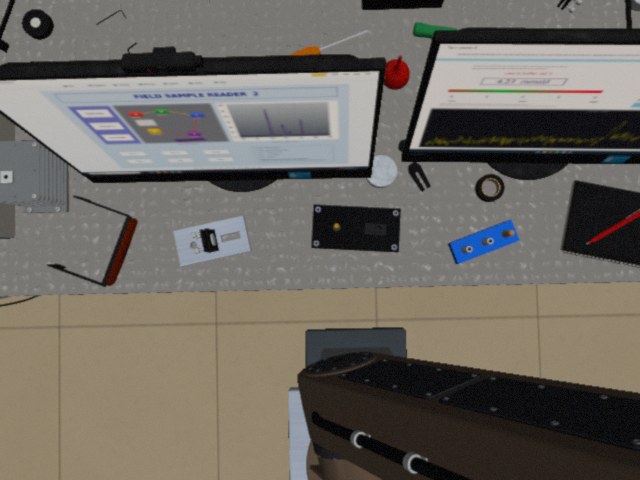

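View pics/scene0.png

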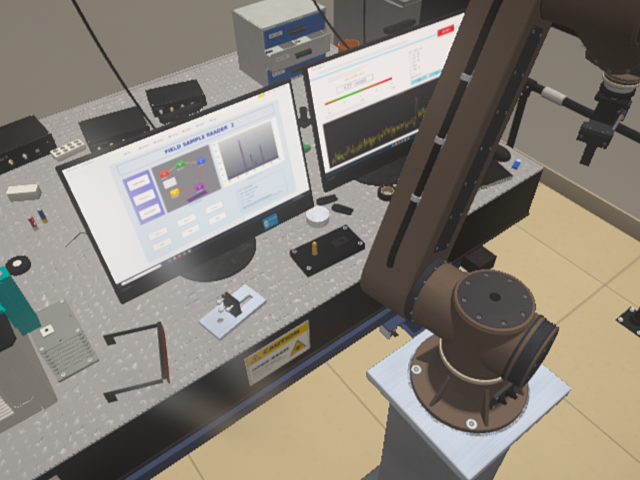

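The top view shows the base around (356,229) with its pin at (337,227), the rack at (484,241) and the plate at (212,240). Next I'll measure them roughly.

```bash
cat > h.py <<'E'
import numpy as np,cv2
from scipy.spatial.transform import Rotation as R
from cell import *
def pose(n,s=None):
    c=get_calibration(n);K=np.array(c["camera_matrix"])
    if n!="wrist": return K,R.from_euler("xyz",c["orientation"]).as_matrix(),np.array(c["position"])
    H=np.array(c["hand_eye"]);T=R.from_euler("xyz",s["tcp_rot"]).as_matrix()
    return K,T@H[:3,:3],T@H[:3,3]+np.array(s["eef_pos"])
def ray(n,uv,s=None):
    K,Rm,p=pose(n,s);uv=np.atleast_2d(uv).astype(float)
    a=(uv-K[:2,2])/K[0,0]
    if n=="wrist":
        r=np.linalg.norm(a,axis=1,keepdims=True)+1e-12
        d=np.c_[a/r*np.sin(r),np.cos(r)]
    else: d=np.c_[a,np.ones(len(a))]
    return p,(d*[1,-1,-1])@Rm.T
def plane(n,uv,z,s=None):
    p,d=ray(n,uv,s);return p+d*((z-p[2])/d[:,2])[:,None]
def proj(n,X,s=None):
    K,Rm,p=pose(n,s);q=((np.atleast_2d(X)-p)@Rm)*[1,-1,-1]
    if n=="wrist":
        h=np.linalg.norm(q[:,:2],axis=1,keepdims=True)+1e-12
        a=q[:,:2]/h*np.arctan2(h,q[:,2:])
    else:a=q[:,:2]/q[:,2:]
    return a*K[0,0]+K[:2,2]
def rect(mask):
    c=max(cv2.findContours(mask.astype(np.uint8),0,1)[0],key=cv2.contourArea)
    return cv2.minAreaRect(c),c
def wshot(name):
    s=state();p,d=read_camera("wrist");np.savez(name+".npz",p=p,d=d,eef_pos=s["eef_pos"],tcp_rot=s["tcp_rot"])
    cv2.imwrite(f"pics/{name}.png",p[:,:,::-1]);return s,p,d
E
python3 - <<'E'
from h import *
f=np.load("top0.npz");p=f["p"];d=f["d"]
hsv=cv2.cvtColor(p,cv2.COLOR_RGB2HSV)
reg=np.zeros((480,640),bool)
def sub(x0,y0,x1,y1):
    m=reg.copy();m[y0:y1,x0:x1]=1;return m
def rep(nm,m,z):
    (r,c)=rect(m);b=plane("top",cv2.boxPoints(r),z)
    # close holes
    e=b-np.roll(b,-1,0);L=np.linalg.norm(e,axis=1);i=L.argmax()
    print(nm,"c",plane("top",r[0],z)[0].round(1),"L",L.round(1),"ang of long",np.degrees(np.arctan2(e[i,1],e[i,0])).round(1),r)
rep("rack",(hsv[...,0]>100)&(hsv[...,0]<125)&(hsv[...,1]>150)&sub(440,210,530,270),24)
rep("base",(p.max(2)<60)&sub(300,200,410,258),22)
rep("plate",(p[...,2].astype(int)>150)&sub(165,205,255,275),12)
print("monitor edge/depth at plate",d[240,185],d[229,320])
gold=(hsv[...,0]>8)&(hsv[...,0]<28)&(hsv[...,1]>120)&(hsv[...,2]>80)
for nm,m,z in(("pin",gold&sub(310,205,400,250),60),("dowel",gold&sub(450,215,520,265),63)):
    r,c=rect(m);print(nm,r,m.sum(),plane("top",r[0],z)[0].round(1))
cv2.imwrite("pics/crop.png",cv2.resize(p[200:280,160:530,::-1],None,fx=2.1,fy=2.1,interpolation=cv2.INTER_CUBIC))
E
```

```text
rack c [ 447.2 -248.8   24. ] L [136.5  45.9 136.2  45.9] ang of long 109.7 ((483.5799255371094, 241.50772094726562), (22.61568260192871, 67.05729675292969), 68.96248626708984)
base c [481.2  10.7  22. ] L [ 89.2 178.5  88.8 177.9] ang of long 85.8 ((355.6855163574219, 228.10409545898438), (86.80638122558594, 43.23672103881836), 2.726310968399048)
plate c [463.6 312.4  12. ] L [149.6  75.1 149.1  75.2] ang of long 101.1 ((211.1058807373047, 240.4764404296875), (35.901981353759766, 71.37010955810547), 77.47119140625)
monitor edge/depth at plate 999.1403 981.44434
pin ((336.0000305175781, 225.50003051757812), (4.949747085571289, 4.949747085571289), 45.0) 27 [485.   50.5  60. ]
dowel ((510.5, 232.5), (3.0, 5.0), 90.0) 20 [ 462.4 -290.2   63. ]
```

View pics/crop.png

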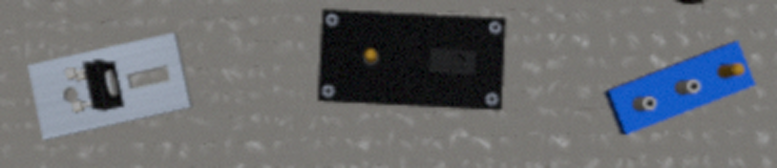

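The crop shows gold in the rack's end pocket nearest −y, at about (733,70). The plate's slot is on the −y side and the knobs on +y. The rough poses agree with each other, so next I'll check the monitor clearance from depth.

```bash
python3 - <<'E'
from h import *
v,u=np.mgrid[0:480,0:640];uv=np.c_[u.ravel(),v.ravel()]
for n in("top","scene"):
    d=np.load(n+"0.npz")["d"].ravel();p,r=ray(n,uv);K,Rm,_=pose(n)
    P=p+r*d[:,None]; P=P[d>0]   # r has unit depth along axis
    for y0,y1 in((-350,-250),(-250,-150),(-150,-80),(-80,0),(0,80),(80,160),(220,400)):
        o=[]
        for z0,z1 in((-10,15),(40,90),(90,130),(130,180),(180,260),(260,400)):
            m=(P[:,1]>y0)&(P[:,1]<y1)&(P[:,2]>z0)&(P[:,2]<z1)&(P[:,0]>520)&(P[:,0]<800)
            o.append(np.percentile(P[m,0],1).round() if m.sum()>5 else None)
        print(n,y0,y1,o)
E
```

```text
top -350 -250 [np.float64(521.0), np.float64(596.0), np.float64(598.0), np.float64(607.0), np.float64(620.0), np.float64(641.0)]
top -250 -150 [np.float64(521.0), np.float64(599.0), np.float64(602.0), np.float64(611.0), np.float64(624.0), np.float64(645.0)]
top -150 -80 [np.float64(522.0), np.float64(603.0), np.float64(606.0), np.float64(615.0), np.float64(628.0), np.float64(649.0)]
top -80 0 [np.float64(527.0), np.float64(576.0), np.float64(577.0), np.float64(585.0), np.float64(597.0), np.float64(617.0)]
top 0 80 [np.float64(532.0), np.float64(576.0), np.float64(577.0), np.float64(585.0), np.float64(598.0), np.float64(617.0)]
top 80 160 [np.float64(521.0), np.float64(576.0), np.float64(577.0), np.float64(586.0), np.float64(598.0), np.float64(618.0)]
top 220 400 [np.float64(521.0), np.float64(577.0), np.float64(579.0), np.float64(587.0), np.float64(599.0), np.float64(619.0)]
scene -350 -250 [np.float64(539.0), np.float64(597.0), np.float64(600.0), np.float64(608.0), np.float64(622.0), np.float64(643.0)]
scene -250 -150 [np.float64(522.0), np.float64(601.0), np.float64(604.0), np.float64(613.0), np.float64(626.0), np.float64(647.0)]
scene -150 -80 [np.float64(522.0), np.float64(604.0), np.float64(608.0), np.float64(615.0), np.float64(630.0), np.float64(651.0)]
scene -80 0 [np.float64(544.0), np.float64(577.0), np.float64(578.0), np.float64(586.0), np.float64(599.0), np.float64(619.0)]
scene 0 80 [np.float64(551.0), np.float64(577.0), np.float64(578.0), np.float64(587.0), np.float64(599.0), np.float64(618.0)]
scene 80 160 [np.float64(522.0), np.float64(576.0), np.float64(579.0), np.float64(588.0), np.float64(600.0), np.float64(619.0)]
scene 220 400 [np.float64(523.0), np.float64(578.0), np.float64(580.0), np.float64(589.0), np.float64(601.0), np.float64(621.0)]
```

```bash
cat >> h.py <<'E'
def mv(pos,yaw_deg,s=None):
    s=s or state();T=R.from_euler("xyz",s["tcp_rot"])
    sh=T.inv().apply(np.array(pos,float)-s["eef_pos"])/150
    rv=(T.inv()*R.from_euler("xyz",[np.pi,0,np.radians(yaw_deg)])).as_rotvec()/(2*np.pi)
    return "t",round(s["t"],2),"shift",sh.round(4),"turn",rv.round(4)
E
python3 -c "
from h import *
print(mv([462,-290,310],175.8))"
```

```text
('t', 0.1, 'shift', array([ 2.3715, -1.4091,  0.6297]), 'turn', array([-0.000e+00, -2.000e-04, -4.406e-01]))
```

Request:
arm_command(
  rows=[
    [[0.8,-0.47,0.1,0,0,0,0.5],[0.8,-0.47,0.1,0,0,0,0.5],[0.8,-0.47,0.1,0,0,0,0.5],[0.8,-0.47,0.1,0,0,0,0.5]],
  ],
)

```text
t: 0.43
eef_pos: [280.6, -491.1, 389.0]
tcp_rot: [-3.139, -0.0, 0.302]
ft_force: [0.9, -1.1, 0.1]
opening: 0.783
grip_force: 0.0
```

Request:
arm_command(
  rows=[
    [[0.8,-0.47,0.2,0,0,0,0.5],[0.8,-0.47,0.2,0,0,0,0.5],[0.8,-0.47,0.2,0,0,0,0.5],[0.8,-0.47,0.2,0,0,0,0.5]],
  ],
)

```text
t: 0.77
eef_pos: [374.2, -388.6, 358.8]
tcp_rot: [-3.14, 0.0, 0.302]
ft_force: [0.6, -0.3, 0.8]
opening: 0.748
grip_force: 0.0
```

Request:
arm_command(
  rows=[
    [[0.77,-0.47,0.3,0,0,-0.44,0.0],[0.77,-0.47,0.3,0,0,-0.44,0.0],[0.77,-0.47,0.3,0,0,-0.44,0.0],[0.77,-0.47,0.3,0,0,-0.44,0.0],[0.77,-0.47,0.3,0,0,-0.44,0.0],[0.77,-0.47,0.3,0,0,-0.44,0.0],[0.77,-0.47,0.3,0,0,-0.44,0.0],[0.77,-0.47,0.3,0,0,-0.44,0.0],[0.77,-0.47,0.3,0,0,-0.44,0.0],[0.77,-0.47,0.3,0,0,-0.44,0.0]],
  ],
)

```text
t: 1.6
eef_pos: [461.8, -290.3, 314.5]
tcp_rot: [-3.141, -0.0, 1.556]
ft_force: [-0.3, 0.2, 0.3]
opening: 0.495
grip_force: 0.0
```

```bash
python3 -c "
from h import *
s=state();print(s['eef_pos'],s['tcp_rot'],s['joints'],s['opening'])
print(mv([462,-290,310],175.8))"
```

```text
[ 461.83426857 -290.34872422  314.54664706] [-3.14133639e+00 -9.94980170e-06  1.55609983e+00] [-6.82320418e-01  4.91915017e-01  1.85098515e+00 -2.10507830e-04
  7.98899903e-01 -6.67477075e-01] 0.495428193447346
('t', 1.6, 'shift', array([0.0023, 0.0011, 0.0303]), 'turn', array([-0.    , -0.    , -0.2407]))
```

Request:
arm_command(
  rows=[
    [[0,0,0.03,0,0,-0.2407,0.0],[0,0,0.03,0,0,-0.2407,0.0],[0,0,0.03,0,0,-0.2407,0.0],[0,0,0.03,0,0,-0.2407,0.0],[0,0,0.03,0,0,-0.2407,0.0],[0,0,0.03,0,0,-0.2407,0.0],[0,0,0.03,0,0,-0.2407,0.0],[0,0,0.03,0,0,-0.2407,0.0],[0,0,0.03,0,0,-0.2407,0.0],[0,0,0.03,0,0,-0.2407,0.0]],
  ],
)

```text
t: 2.43
eef_pos: [461.8, -290.4, 310.1]
tcp_rot: [-3.142, -0.0, 2.806]
ft_force: [0.7, 0.2, -0.1]
opening: 0.499
grip_force: 0.0
```

Request:
arm_command(
  rows=[
    [[0,0,0,0,0,-0.04,0.0],[0,0,0,0,0,-0.04,0.0],[0,0,0,0,0,-0.04,0.0]],
  ],
)

```text
t: 2.68
eef_pos: [461.8, -290.4, 310.1]
tcp_rot: [-3.142, -0.0, 3.057]
ft_force: [-0.3, 0.8, 0.4]
opening: 0.502
grip_force: 0.0
```

```bash
python3 -c "
from h import *
s,p,d=wshot('w1');print(s['eef_pos'],s['tcp_rot'],s['opening'])
print(proj('wrist',[[462,-290.2,65],[447,-249,63],[432,-207.5,63]],s).round(1))"
```

```text
[ 461.80816445 -290.38787571  310.10209625] [-3.14153408e+00 -1.49843860e-04  3.05692179e+00] 0.5017858054330464
[[318.4 261.4]
 [380.4 233.1]
 [441.9 205.8]]
```

View pics/w1.png

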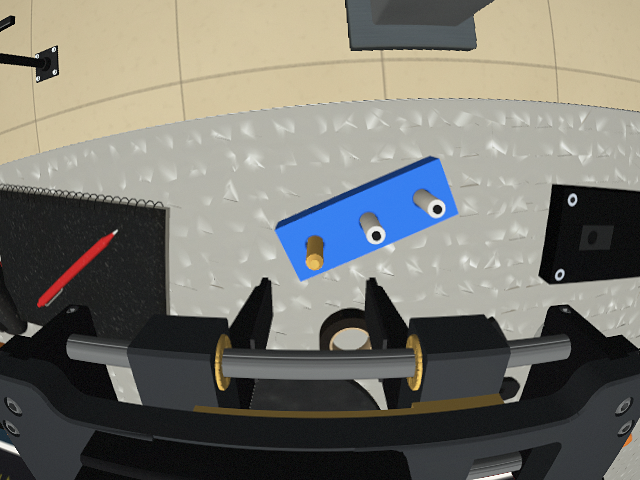

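The wrist view shows the dowel's top near (315,262) and the post tops at (376,236) and (437,209). The insert is at (597,237) with a faint darker spot near (592,239).

```bash
python3 - <<'E'
from h import *
f=np.load("w1.npz");p=f["p"];s=dict(eef_pos=f["eef_pos"],tcp_rot=f["tcp_rot"])
hsv=cv2.cvtColor(p,cv2.COLOR_RGB2HSV)
g=((hsv[...,0]>8)&(hsv[...,0]<28)&(hsv[...,1]>100)&(hsv[...,2]>80));g[:,:290]=0;g[:,340:]=0;g[:225]=0;g[280:]=0
r,c=rect(g);print("gold",r,g.sum())
ys,xs=np.nonzero(g)
for y in range(ys.min(),ys.max()+1):print(y,xs[ys==y].min(),xs[ys==y].max(),end='; ')
b=(hsv[...,0]>100)&(hsv[...,0]<125)&(hsv[...,1]>150)
m=np.zeros((480,640),np.uint8);m[140:300,260:470]=1
r,c=rect(b&(m>0));
print("\nposts black",[ (np.argwhere((p[y-5:y+6,x-5:x+6].max(2)<60)).mean(0)+[y-5,x-5]) for x,y in((376,236),(437,209))])
q=[plane("wrist",[376.5,236],63,s)[0],plane("wrist",[437,209],63,s)[0]];print(q)
cv2.imwrite("pics/w1c.png",cv2.resize(np.hstack([p[220:290,280:400],np.clip(p[170:240].astype(int)[:,520:640]*3,0,255).astype(np.uint8)])[...,::-1],None,fx=3.3,fy=3.3,interpolation=cv2.INTER_CUBIC))
for u in((315,261),(315,263)):print(plane("wrist",u,65,s))
E
```

```text
gold ((314.0, 252.5), (16.0, 33.0), 0.0) 490
236 315 315; 237 311 318; 238 309 320; 239 308 321; 240 308 321; 241 308 321; 242 308 322; 243 308 322; 244 308 322; 245 307 322; 246 307 322; 247 307 322; 248 307 322; 249 307 322; 250 307 322; 251 307 322; 252 307 322; 253 307 322; 254 307 322; 255 307 322; 256 307 322; 257 307 322; 258 306 322; 259 306 322; 260 306 322; 261 306 322; 262 306 322; 263 307 322; 264 307 322; 265 307 321; 266 308 321; 267 309 320; 268 309 318; 269 312 317; 
posts black [array([235.43103448, 375.93103448]), array([208.92982456, 437.01754386])]
[array([ 448.73391016, -251.631889  ,   63.        ]), array([ 433.87821484, -210.92277131,   63.        ])]
[[ 461.56589287 -292.3772486    65.        ]]
[[ 462.94431179 -292.49903792   65.        ]]
```

View pics/w1c.png

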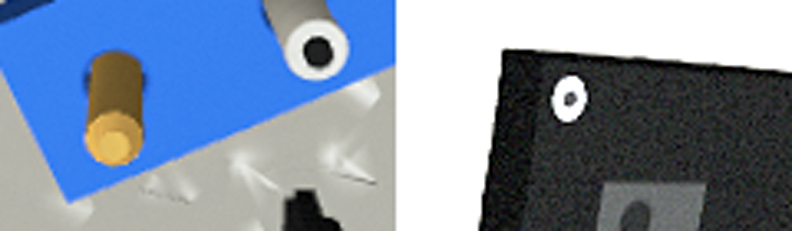

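The hole shows up in the brightened insert. The dowel top is at about (314,264), which is roughly world (463.3,−292.5), and that agrees with the post spacing. Now the grasp.

Request:
arm_command(
  rows=[
    [[-0.011,-0.012,0.15,0,0,0,-0.3],[-0.011,-0.012,0.15,0,0,0,-0.3],[-0.011,-0.012,0.15,0,0,0,-0.3],[-0.011,-0.012,0.3,0,0,0,-0.3],[-0.011,-0.012,0.45,0,0,0,-0.3],[-0.011,-0.012,0.55,0,0,0,-0.3],[-0.011,-0.012,0.607,0,0,0,-0.3],[-0.011,-0.012,0.607,0,0,0,-0.3]],
  ],
)

```text
t: 3.4
eef_pos: [463.2, -292.0, 218.3]
tcp_rot: [3.141, -0.002, 3.05]
ft_force: [-0.1, 0.3, 0.3]
opening: 0.348
grip_force: 0.0
```

Request:
arm_command(
  rows=[
    [[0,0,0,0,0,0,-1],[0,0,0,0,0,0,-1],[0,0,0,0,0,0,-1],[0,0,0,0,0,0,-1],[0,0,0,0,0,0,-1],[0,0,0,0,0,0,-1],[0,0,0,0,0,0,-1],[0,0,0,0,0,0,-1]],
  ],
)

```text
t: 4.07
eef_pos: [463.4, -292.1, 220.0]
tcp_rot: [-3.141, 0.001, 3.051]
ft_force: [0.5, 0.1, 7.6]
opening: 0.122
grip_force: 30.0
```

```bash
python3 -c "
from h import *
s,p,d=wshot('w2');print(s['t'],s['eef_pos'],s['tcp_rot'],s['opening'],s['grip_force'],s['ft_force'])
"
```

```text
4.0667 [ 463.39268697 -292.09545539  219.96855997] [-3.14081766e+00  1.11580391e-03  3.05099618e+00] 0.12225742336247737 30.001063296804205 [0.45764538 0.10774085 7.57127318]
```

View pics/w2.png

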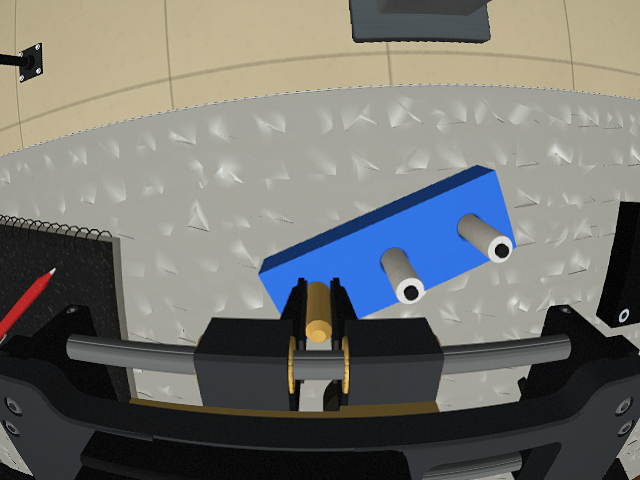

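Gripped: the opening matches about 12 mm, and the dowel's top is in the fingers near (319,333). Next I'll lift and move to a view of the base.

Request:
arm_command(
  rows=[
    [[0,0,-0.1,0,0,0,-1],[0,0,-0.3,0,0,0,-1],[0,0,-0.55,0,0,0,-1],[0,0,-0.55,0,0,0,-1],[0,0.2,-0.55,0,0,0,-1],[0,0.45,-0.55,0,0,0,-1],[0,0.7,-0.55,0,0,0,-1],[0,0.9,-0.55,0,0,0,-1],[0,0.9,-0.55,0,0,0,-1]],
  ],
)

```text
t: 4.87
eef_pos: [475.1, -153.5, 301.6]
tcp_rot: [3.141, -0.001, 3.054]
ft_force: [0.8, -0.8, -0.7]
opening: 0.12
grip_force: 30.0
```

Request:
arm_command(
  rows=[
    [[0,0.2,0,0,0,0,-1],[0,0.3,0,0,0,0,-1],[0,0.3,0,0,0,0,-1],[0,0.3,0,0,0,0,-1]],
  ],
)

```text
t: 5.2
eef_pos: [479.6, -112.6, 301.7]
tcp_rot: [-3.141, 0.0, 3.053]
ft_force: [-0.5, -0.5, -0.3]
opening: 0.117
grip_force: 30.0
```

```bash
python3 -c "
from h import *
s,p,d=wshot('w3');print(s['t'],s['eef_pos'],s['tcp_rot'],s['opening'],s['grip_force'],s['ft_force'])
cv2.imwrite('pics/w3.png',np.clip(p[100:340,220:620,::-1].astype(float)*2.5,0,255).astype(np.uint8).repeat(2,0).repeat(2,1))
"
```

```text
5.2 [ 479.63883216 -112.62564408  301.67799699] [-3.14130525e+00  3.15151317e-04  3.05262709e+00] 0.11742825017993011 29.999347374541685 [-0.45979784 -0.4796113  -0.28928672]
```

View pics/w3.png

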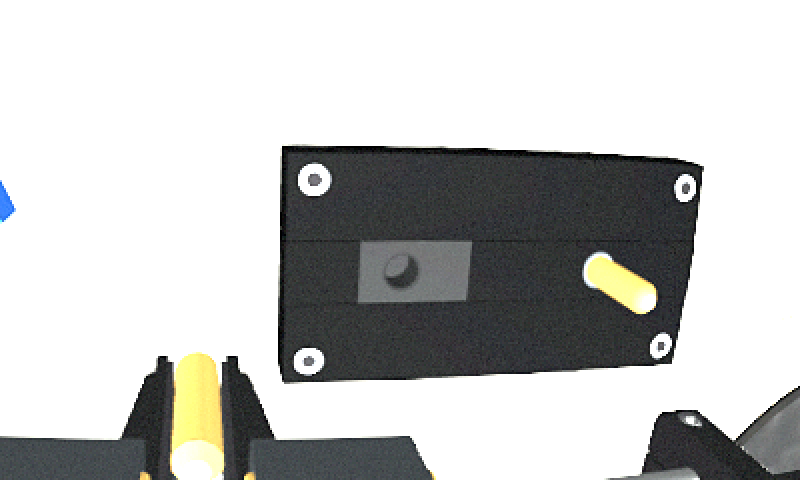

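The brightened crop shows the hole clearly at about (402,270), which is full-frame (421,235). The insert corners, pin foot (597,270) and held dowel's foot (197,357) are visible as well. Measuring these now.

```bash
python3 - <<'E'
from h import *
f=np.load("w3.npz");p=f["p"];s=dict(eef_pos=f["eef_pos"],tcp_rot=f["tcp_rot"])
g=cv2.cvtColor(p,cv2.COLOR_RGB2GRAY).astype(float)*2.5
c=g[100:340,220:620]
print("gray insert/base/hole",c[128,220],c[110,230],c[140,198])
cb=cv2.GaussianBlur(c,(3,3),0)
m=np.zeros(c.shape,bool);m[112:160,172:242]=1
ins=(cb>70)&m
ins=cv2.morphologyEx(ins.astype(np.uint8),cv2.MORPH_CLOSE,np.ones((3,3)))
cs=max(cv2.findContours(ins,0,1)[0],key=cv2.contourArea)
h=cv2.convexHull(cs);q=cv2.approxPolyDP(h,3,True)[:,0]+[220,100]
print("insert corners",q.tolist());W=plane("wrist",q+0.0,21.5,s);print(W.round(1).tolist(),"c",W.mean(0))
# pixels' centroid
hole=(cb<80)&m&(ins>=0);hole[:118]=0;hole[150:]=0;hole[:,:186]=0;hole[:,215:]=0
hc=max(cv2.findContours(hole.astype(np.uint8),0,1)[0],key=cv2.contourArea)
e=cv2.minEnclosingCircle(hc);print("hole bbox",cv2.boundingRect(hc),e)
hp=np.array(e[0])+[220,100];print("hole",hp,plane("wrist",hp,21.5,s))
# base outline at top z=22
ms=(g<70)&(p.max(2)<40);ms[:, :355]=0;ms[300:]=0;ms[:165]=0;ms[:,590:]=0
# screws
hsv=cv2.cvtColor(p,cv2.COLOR_RGB2HSV)
for u in((314,180),(685,188),(309,361),(661,346)):
    x,y=u[0]//2+220,u[1]//2+100
    w=g[y-12:y+13,x-12:x+13]>200;b=np.argwhere(w);b=(b.min(0)+b.max(0))/2+[y-12,x-12]
    print("screw",b[::-1],plane("wrist",b[::-1],22,s).round(1))
pin=np.array([220+597/2,100+270/2]);print("pinfoot",plane("wrist",pin,22,s).round(1))
gold=(hsv[...,0]>8)&(hsv[...,0]<30)&(hsv[...,1]>100)&(hsv[...,2]>60)
k=np.argwhere(gold[260:345,290:345])+[260,290]
for y in range(k[:,0].min(),345,3):
    x=k[k[:,0]==y,1]
    if len(x):print(y,x.min(),x.max(),end="; ")
k=np.argwhere(gold[215:265,500:560])+[215,500]
print("\npin x-range top", [(y,k[k[:,0]==y,1].min(),k[k[:,0]==y,1].max()) for y in range(k[:,0].min(),k[:,0].max()+1,3)])
E
```

```text
gray insert/base/hole 122.5 55.0 52.5
insert corners [[455, 220], [452, 250], [398, 250], [401, 220]]
[[470.1, -8.0, 21.5], [493.9, -10.0, 21.5], [489.8, -53.4, 21.5], [466.7, -50.5, 21.5]] c [480.12766549 -30.48526881  21.5       ]
hole bbox (193, 129, 16, 15) ((200.1216278076172, 135.68919372558594), 8.32479476928711)
hole [420.12162781 235.68919373] [[480.04908975 -36.01640175  21.5       ]]
screw [376.5 189.5] [[442.6 -67.7  22. ]]
screw [565.5 194. ] [[455.1  95.7  22. ]]
screw [374. 283.] [[514.7 -72.7  22. ]]
screw [550. 273.] [[524.9  87.   22. ]]
pinfoot [[486.8  49.2  22. ]]
276 317 320; 279 311 325; 282 309 327; 285 308 328; 288 308 328; 291 307 328; 294 307 329; 297 307 329; 300 307 329; 303 307 330; 306 307 330; 309 306 330; 312 306 330; 315 306 330; 318 306 330; 321 306 331; 324 305 331; 327 305 331; 330 305 331; 333 305 331; 336 290 344; 339 290 344; 342 290 344; 
pin x-range top [(228, np.int64(520), np.int64(520)), (231, np.int64(515), np.int64(527)), (234, np.int64(514), np.int64(532)), (237, np.int64(514), np.int64(538)), (240, np.int64(515), np.int64(543)), (243, np.int64(519), np.int64(546)), (246, np.int64(522), np.int64(547)), (249, np.int64(527), np.int64(548)), (252, np.int64(532), np.int64(547)), (255, np.int64(536), np.int64(544))]
```

```bash
python3 - <<'E'
from h import *
s=dict(eef_pos=np.zeros(3),tcp_rot=np.zeros(3))
for ox in(-3,0,3):
    a=np.linspace(0,2*np.pi,73)
    def ring(r,z):return proj("wrist",np.c_[ox+r*np.cos(a),r*np.sin(a),0*a+z],s)
    print(ox,"foot toprow",ring(4.5,210)[:,1].min().round(1),ring(6,208)[:,1].min().round(1),"w",np.ptp(ring(6,206)[:,0]).round(1),"top centre",proj("wrist",[ox,0,155],s).round(1),"tip bottom row",ring(3,155)[:,1].max().round(1))
for n in("w2","w3"):
    f=np.load(n+".npz");p=f["p"]
    print(n,p[300:350:1,319].tolist())
E
```

```text
-3 foot toprow 280.9 279.8 w 21.8 top centre [[318.3 342. ]] tip bottom row 347.8
0 foot toprow 275.9 274.8 w 21.9 top centre [[318.3 336.2]] tip bottom row 342.0
3 foot toprow 270.9 269.7 w 22.0 top centre [[318.3 330.2]] tip bottom row 336.2
w2 [[96, 76, 38], [96, 76, 39], [96, 76, 38], [94, 75, 35], [96, 77, 37], [98, 79, 39], [96, 76, 37], [96, 76, 37], [99, 78, 41], [97, 77, 37], [98, 76, 38], [99, 78, 38], [99, 78, 40], [96, 76, 38], [97, 75, 35], [97, 77, 37], [98, 78, 40], [99, 78, 39], [96, 75, 37], [93, 73, 37], [174, 137, 69], [180, 142, 71], [179, 141, 69], [179, 141, 69], [180, 142, 69], [179, 140, 68], [177, 139, 68], [179, 141, 71], [179, 141, 70], [179, 141, 70], [209, 169, 87], [219, 177, 91], [218, 178, 92], [217, 177, 91], [217, 176, 91], [216, 176, 90], [217, 177, 90], [216, 176, 91], [215, 175, 90], [215, 175, 90], [215, 175, 90], [211, 169, 83], [188, 163, 121], [163, 165, 160], [164, 165, 157], [166, 166, 157], [165, 165, 155], [166, 165, 156], [165, 165, 156], [147, 147, 139]]
w3 [[124, 99, 51], [124, 99, 50], [123, 99, 51], [123, 99, 51], [122, 97, 49], [122, 99, 50], [124, 99, 51], [121, 98, 49], [124, 99, 51], [124, 98, 50], [126, 100, 52], [125, 100, 52], [124, 99, 49], [125, 99, 51], [125, 99, 51], [125, 99, 52], [126, 99, 52], [124, 99, 50], [123, 98, 50], [121, 97, 50], [224, 176, 88], [225, 181, 91], [223, 178, 89], [222, 177, 89], [223, 178, 90], [222, 178, 89], [223, 178, 90], [222, 177, 89], [222, 176, 89], [221, 177, 89], [243, 212, 109], [248, 223, 119], [247, 222, 117], [247, 222, 116], [247, 221, 116], [246, 220, 116], [246, 220, 115], [246, 220, 117], [245, 219, 115], [245, 219, 115], [246, 221, 116], [250, 220, 114], [211, 166, 85], [21, 24, 32], [37, 38, 40], [40, 42, 41], [42, 43, 45], [39, 42, 41], [43, 42, 41], [43, 43, 43]]
```

The dowel sits on the tool axis with its foot 210 mm ahead, and the hole is at about (480.0,−36.0). Both agree with the given sizes.

```bash
python3 -c "
from h import *
print(mv([480,-36,240],175.9))"
```

```text
('t', 5.25, 'shift', array([0.044, 0.513, 0.411]), 'turn', array([-0.0001,  0.0001, -0.0029]))
```

Request:
arm_command(
  rows=[
    [[0.02,0.2,0.1,0,0,-0.0029,-1],[0.044,0.4,0.25,0,0,-0.0029,-1],[0.044,0.513,0.35,0,0,-0.0029,-1],[0.044,0.513,0.411,0,0,-0.0029,-1],[0.044,0.513,0.411,0,0,-0.0029,-1],[0.044,0.513,0.411,0,0,-0.0029,-1],[0.044,0.513,0.411,0,0,-0.0029,-1]],
  ],
)

```text
t: 5.83
eef_pos: [480.2, -36.8, 240.6]
tcp_rot: [-3.141, 0.001, 3.068]
ft_force: [0.2, -0.1, -0.2]
opening: 0.119
grip_force: 30.0
```

```bash
python3 - <<'E'
from h import *
s,p,d=wshot('w4');print(s['t'],s['eef_pos'],s['tcp_rot'],s['ft_force']);print(mv([480,-36,231],175.9,s))
cv2.imwrite('pics/w4.png',np.clip(p[200:350,220:460,::-1].astype(float)*2.5,0,255).astype(np.uint8).repeat(3,0).repeat(3,1))
E
```

```text
5.8333 [480.22446036 -36.7678203  240.57012281] [-3.14128683e+00  9.77033409e-04  3.06800557e+00] [ 0.20994726 -0.13577408 -0.20466061]
('t', 5.83, 'shift', array([0.0019, 0.005 , 0.0638]), 'turn', array([-0.    ,  0.0002, -0.0003]))
```

View pics/w4.png

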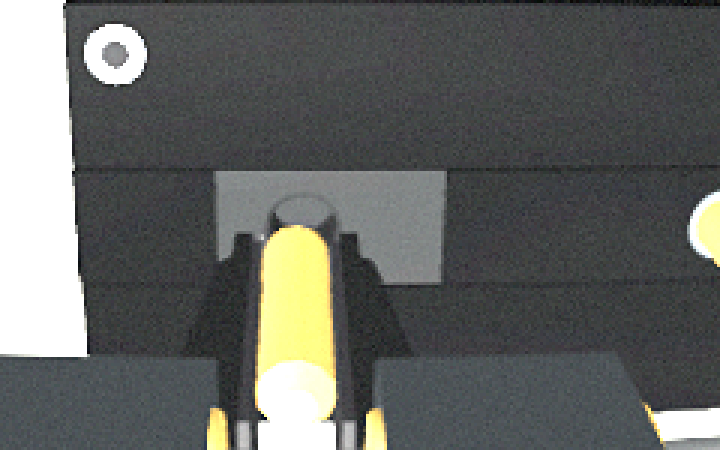

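The crop shows the hole under the dowel's foot, spanning columns about 270–340, with the foot centred around column 297. A small +y correction is needed.

```bash
python3 - <<'E'
from h import *
f=np.load("w4.npz");p=f["p"];s=dict(eef_pos=f["eef_pos"],tcp_rot=f["tcp_rot"])
a=np.linspace(0,2*np.pi,73)
for c in((480.2,-36.8),(480.2,-35.3)):
    q=proj("wrist",np.c_[c[0]+7.5*np.cos(a),c[1]+7.5*np.sin(a),0*a+21.5],s);print(c,"toprow",q[:,1].min(),"cols",q[:,0].min(),q[:,0].max())
g=cv2.cvtColor(p,cv2.COLOR_RGB2GRAY).astype(int)
print("col322 rows258..278",g[258:278,322]);print("row268 cols304..340",g[268,304:340]);print("row264",g[264,304:340])
# insert edges
print("insert left/right row260",g[260,286:298],g[260,362:374],"top",g[252:262,350],"bottom",g[290:300,358])
for u in((350,256.5),(358,294.8)):print(plane("wrist",u,21.5,s).round(1))
for u in((292,260),(368.5,260)):print(plane("wrist",u,21.5,s).round(1))
E
```

```text
(480.2, -36.8) toprow 264.5193040428078 cols 305.2370973374142 331.10436806163904
(480.2, -35.3) toprow 264.33725447440804 cols 307.81406315505166 333.68377025671447
col322 rows258..278 [ 54  56  53  52  54  52  49  49  53  56  54  54  53  54  54  50  51  44
 100 121]
row268 cols304..340 [55 53 54 54 54 53 52 45 42 51 53 53 51 55 52 55 51 54 54 55 53 53 53 53
 53 48 47 53 54 53 55 54 53 55 51 53]
row264 [53 52 55 53 54 53 54 53 54 54 56 52 52 52 49 50 49 47 49 50 50 53 51 54
 56 52 50 54 54 54 56 52 53 54 54 52]
insert left/right row260 [29 26 24 23 25 37 52 55 55 56 54 56] [55 52 53 53 53 53 45 19 25 26 24 23] top [24 26 29 23 25 56 56 55 54 53] bottom [52 53 56 54 43 14 25 24 26 23]
[[469.2 -17.8  21.5]]
[[493.9 -14.1  21.5]]
[[468.9 -50.9  21.5]]
[[472.2  -7.3  21.5]]
```

Request:
arm_command(
  rows=[
    [[0,0.006,0,0,0,0,-1],[0,0.006,0.02,0,0,0,-1],[0,0.006,0.05,0,0,0,-1],[0,0.006,0.05,0,0,0,-1],[0,0.006,0.05,0,0,0,-1]],
  ],
)

```text
t: 6.3
eef_pos: [479.9, -34.7, 232.3]
tcp_rot: [3.142, -0.001, 3.069]
ft_force: [0.4, 0.1, -0.3]
opening: 0.118
grip_force: 30.0
```

Request:
arm_command(
  rows=[
    [[0,-0.003,0,0,0,0,-1],[0,-0.003,0.01,0,0,0,-1],[0,-0.003,0.02,0,0,0,-1],[0,-0.003,0.03,0,0,0,-1],[0,-0.003,0.04,0,0,0,-1],[0,-0.003,0.04,0,0,0,-1]],
  ],
)

```text
t: 6.8
eef_pos: [479.9, -35.0, 226.2]
tcp_rot: [-3.142, -0.0, 3.069]
ft_force: [0.5, -0.4, -0.5]
opening: 0.12
grip_force: 30.0
```

The foot is 5 mm below the insert face with no force, so it's in the hole.

Request:
arm_command(
  rows=[
    [[0,0,0.015,0,0,0,-1],[0,0,0.03,0,0,0,-1],[0,0,0.045,0,0,0,-1],[0,0,0.055,0,0,0,-1],[0,0,0.06,0,0,0,-1],[0,0,0.06,0,0,0,-1]],
  ],
)

```text
t: 7.3
eef_pos: [479.9, -35.1, 217.3]
tcp_rot: [-3.142, -0.0, 3.069]
ft_force: [-0.3, -0.5, 0.2]
opening: 0.116
grip_force: 30.0
```

Request:
arm_command(
  rows=[
    [[0,0,0.003,0,0,0,-1],[0,0,0.006,0,0,0,-1],[0,0,0.009,0,0,0,-1],[0,0,0.012,0,0,0,-1],[0,0,0.012,0,0,0,-1],[0,0,0.012,0,0,0,-1]],
  ],
)

```text
t: 7.8
eef_pos: [480.0, -35.1, 216.4]
tcp_rot: [-3.141, 0.001, 3.069]
ft_force: [-1.7, -0.3, 10.9]
opening: 0.12
grip_force: 30.0
```

It bottomed at exactly the expected height. Release and rise.

Request:
arm_command(
  rows=[
    [[0,0,-0.006,0,0,0,-1],[0,0,-0.006,0,0,0,-0.4],[0,0,-0.006,0,0,0,-0.4],[0,0,-0.006,0,0,0,-0.4],[0,0,-0.006,0,0,0,-0.4],[0,0,-0.006,0,0,0,-0.4],[0,0,-0.2,0,0,0,-0.4],[0,0,-0.4,0,0,0,-0.4],[0,0,-0.65,0,0,0,-0.4],[0,0,-0.65,0,0,0,-0.4]],
  ],
)

```text
t: 8.63
eef_pos: [480.6, -35.1, 318.3]
tcp_rot: [-3.14, 0.008, 3.07]
ft_force: [0.6, 0.2, 1.0]
opening: 0.303
grip_force: 0.0
```

```bash
python3 - <<'E'
from h import *
s,p,d=wshot('w5');print(s['t'],s['eef_pos'],s['tcp_rot'],s['ft_force'],s['opening']);print(mv([463.6,312.4,320],101.1,s))
cv2.imwrite('pics/w5.png',np.clip(p[150:350,220:570,::-1].astype(float)*2,0,255).astype(np.uint8).repeat(2,0).repeat(2,1))
hsv=cv2.cvtColor(p,cv2.COLOR_RGB2HSV)
print("pred dowel top",proj("wrist",[[480,-35.2,61.5],[480,-35.2,57.5],[480,-35.2,22]],s).round(1))
E
```

```text
8.6333 [480.60681287 -35.11916529 318.29099894] [-3.14046609  0.00762203  3.06950878] [0.63207038 0.24976306 0.97184308] 0.303010505507718
('t', 8.63, 'shift', array([ 0.2798,  2.3026, -0.0161]), 'turn', array([0.0006, 0.0012, 0.2077]))
pred dowel top [[318.3 251.3]
 [318.3 249.4]
 [318.3 234.1]]
```

View pics/w5.png

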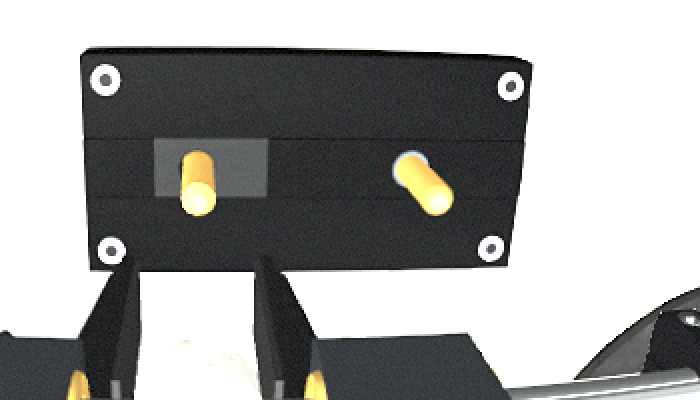

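The dowel stands upright, with its top at crop (198,202). That is where a fully seated dowel should appear. Next the pin position, and the move towards the plate.

```bash
python3 - <<'E'
from h import *
f=np.load("w5.npz");p=f["p"];s=dict(eef_pos=f["eef_pos"],tcp_rot=f["tcp_rot"])
g=cv2.cvtColor(p,cv2.COLOR_RGB2GRAY)
for nm,(x,y),z in(("dowel",(319,251),61.5),("pin",(438,250),62)):
    w=g[y-14:y+15,x-14:x+15].astype(int);hsv=cv2.cvtColor(p[y-14:y+15,x-14:x+15],cv2.COLOR_RGB2HSV)
    t=w>np.percentile(w[hsv[...,1]>90],75)
    m=((hsv[...,1]>90)&(w>0.93*w[hsv[...,1]>90].max())).astype(np.uint8)
    cs=max(cv2.findContours(m,0,1)[0],key=cv2.contourArea);e=cv2.minEnclosingCircle(cs)
    u=np.array(e[0])+[x-14,y-14];print(nm,u,e[1],cv2.contourArea(cs),plane("wrist",u,z,s).round(2))
E
```

```text
dowel [316.5 250.5] 6.5193023681640625 67.0 [[479.31 -36.36  61.5 ]]
pin [439.5 251. ] 4.031229019165039 36.0 [[486.02  49.    62.  ]]
```

Request:
arm_command(
  rows=[
    [[0.1,0.3,-0.1,0,0,0.1,0.4],[0.1,0.6,-0.1,0,0,0.2,0.4],[0.1,0.9,-0.1,0,0,0.2,0.4],[0.1,0.95,-0.1,0,0,0.2077,0.4],[0.1,0.95,-0.1,0,0,0.2077,0.4],[0.1,0.95,-0.1,0,0,0.2077,0.4],[0.1,0.95,-0.1,0,0,0.2077,0.4],[0.1,0.95,-0.1,0,0,0.2077,0.4],[0.1,0.95,-0.1,0,0,0.2077,0.4],[0.1,0.95,-0.1,0,0,0.2077,0.4]],
  ],
)

```text
t: 9.52
eef_pos: [475.1, 108.2, 327.0]
tcp_rot: [-3.14, -0.0, 1.872]
ft_force: [-0.7, 0.3, 0.1]
opening: 0.701
grip_force: 0.0
```

```bash
python3 -c "
from h import *
s=state();print(s['eef_pos'],s['tcp_rot'],s['joints']);print(mv([463.6,312.4,330],101.1,s))"
```

```text
[475.1198496  108.19701686 326.96509124] [-3.13985803e+00 -2.86861808e-04  1.87167566e+00] [ 8.82666649e-02  4.04336500e-01  1.97666686e+00 -1.23988031e-04
  7.62345395e-01 -2.12523175e-01]
('t', 9.52, 'shift', array([ 1.323 ,  0.3301, -0.0204]), 'turn', array([-0.0003, -0.    ,  0.0171]))
```

Request:
arm_command(
  rows=[
    [[0.25,0.08,0,0,0,0.0171,0.6],[0.5,0.16,0,0,0,0.0171,0.6],[0.75,0.24,0,0,0,0.0171,0.6],[0.98,0.33,-0.02,0,0,0.0171,0.6],[0.98,0.33,-0.02,0,0,0.0171,0.6]],
  ],
)

```text
t: 9.93
eef_pos: [477.9, 268.0, 330.2]
tcp_rot: [3.141, -0.001, 1.774]
ft_force: [-0.3, -0.3, -0.7]
opening: 0.796
grip_force: 0.0
```

Request:
arm_command(
  rows=[
    [[0.2,0,0,0,0,0,0.6],[0.34,0,0,0,0,0,0.6],[0.34,0,0,0,0,0,0.6],[0.34,0,0,0,0,0,0.6]],
  ],
)

```text
t: 10.27
eef_pos: [467.6, 313.6, 329.9]
tcp_rot: [-3.14, 0.001, 1.772]
ft_force: [-0.4, 0.5, -0.1]
opening: 0.801
grip_force: 0.0
```

```bash
python3 - <<'E'
from h import *
s,p,d=wshot('w6');print(s['t'],s['eef_pos'],s['tcp_rot'],s['opening'])
a=p[160:400,180:460,::-1].repeat(2,0).repeat(2,1)
f=np.load("w5.npz")["p"][230:270,300:460,::-1]; f=np.clip(f.astype(float)*1.3,0,255).astype(np.uint8)
f=cv2.resize(f,(560,140),interpolation=cv2.INTER_NEAREST)
cv2.imwrite('pics/w6c.png',np.vstack([a[:460],f]))
E
```

```text
10.2667 [467.57751725 313.60012531 329.9290868 ] [-3.13994070e+00  6.60033053e-04  1.77202052e+00] 0.8010005290594251
```

View pics/w6c.png

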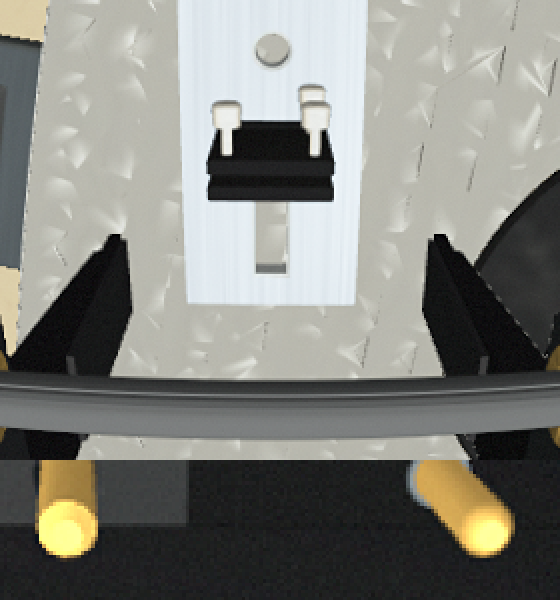

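The plate view shows its hole at crop (272,50) and the mount at columns 208–333, nearly centred between the fingers. In the inset, the dowel top is at (68,74) and the pin top at (488,70).

```bash
python3 - <<'E'
from h import *
f=np.load("w5.npz");s5=dict(eef_pos=f["eef_pos"],tcp_rot=f["tcp_rot"])
print("dowel,pin",plane("wrist",[318.9,250.6],61.5,s5).round(2),plane("wrist",[438.9,249.6],62,s5).round(2))
f=np.load("w6.npz");p=f["p"].astype(int);s=dict(eef_pos=f["eef_pos"],tcp_rot=f["tcp_rot"])
m=((p[...,2]>p[...,0]+8)&(p[...,2]>170)).astype(np.uint8);m[:90]=0;m[330:]=0;m[:,:240]=0;m[:,:]=m
m[:,380:]=0
m=cv2.morphologyEx(m,cv2.MORPH_OPEN,np.ones((3,3)))
c=max(cv2.findContours(m,0,1)[0],key=cv2.contourArea)[:,0]
print("bbox",c.min(0),c.max(0))
def edge(sel,ax):
    q=plane("wrist",sel.astype(float),12,s)[:,:2];v=cv2.fitLine(q.astype(np.float32),cv2.DIST_HUBER,0,.01,.01).ravel();return v
L=[];Rr=[]
for y in range(c[:,1].min()+15,c[:,1].max()-6,2):
    x=np.nonzero(m[y])[0];L.append([x.min()-.5,y]);Rr.append([x.max()+.5,y])
l=edge(np.array(L),0);r=edge(np.array(Rr),0)
B=[]
for x in range(c[:,0].min()+14,c[:,0].max()-14,2):B.append([x,np.nonzero(m[:,x])[0].max()+.5])
b=edge(np.array(B),1)
for n,v in(("L",l),("R",r),("B",b)):print(n,v.round(3),np.degrees(np.arctan2(v[1],v[0])).round(2))
d=l[:2]+r[:2]*0;
u=(l[:2]*np.sign(l[1])+r[:2]*np.sign(r[1]));u/=np.linalg.norm(u);nrm=np.array([u[1],-u[0]])
print("width",(r[2:]-l[2:])@nrm,"yaw",np.degrees(np.arctan2(u[1],u[0]))-90)
mid=((r[2:]+l[2:])@nrm)/2; bot=b[2:]@u
C=nrm*mid+u*(bot+75);print("plate centre by edges",C)
h=p[160:210,290:340];hm=np.zeros((480,640),np.uint8);hm[170:205,300:332]=(m[170:205,300:332]==0)
cs=max(cv2.findContours(hm,0,1)[0],key=cv2.contourArea);e=cv2.fitEllipse(cs);print("hole",e,plane("wrist",e[0],12,s).round(2),"->centre",plane("wrist",e[0],12,s)[0,:2]-40*u)
k=(p.max(2)<60).astype(np.uint8);k[:215]=0;k[262:]=0;k[:,:275]=0;k[:,355:]=0
for y in (222,228,234,240,246,252,257):
    x=np.nonzero(k[y])[0];print(y,x.min() if len(x) else 0,x.max() if len(x) else 0)
E
```

```text
dowel,pin [[479.48 -35.13  61.5 ]] [[484.89  48.07  62.  ]]
bbox [269 142] [363 312]
L [ 1.93000e-01 -9.81000e-01  4.27227e+02  3.05767e+02] -78.9
R [ 1.91000e-01 -9.82000e-01  5.02045e+02  3.18317e+02] -78.97
B [9.79000e-01 2.02000e-01 4.74634e+02 2.36710e+02] 11.64
width 75.83476 yaw 11.067856
plate centre by edges [464.79907 311.20782]
hole ((315.6333923339844, 184.9661865234375), (19.10235023498535, 20.05625343322754), 38.03518295288086) [[457.26 349.95  12.  ]] ->centre [464.9356773  310.69482531]
222 301 329
228 288 342
234 286 344
240 284 346
246 284 346
252 284 345
257 284 346
```

```bash
python3 -c "
from h import *
print(mv([464.9,311,211.5],101.07))"
```

```text
('t', 10.32, 'shift', array([-0.0081, -0.0202,  0.7911]), 'turn', array([-0.0002,  0.0001,  0.0011]))
```

Request:
arm_command(
  rows=[
    [[-0.008,-0.02,0.15,0,0,0.0011,0.6],[-0.008,-0.02,0.35,0,0,0.0011,0.6],[-0.008,-0.02,0.55,0,0,0.0011,0.6],[-0.008,-0.02,0.7,0,0,0.0011,0.6],[-0.008,-0.02,0.79,0,0,0.0011,0.6],[-0.008,-0.02,0.79,0,0,0.0011,0.6],[-0.008,-0.02,0.79,0,0,0.0011,0.6]],
  ],
)

```text
t: 10.9
eef_pos: [465.5, 310.5, 212.3]
tcp_rot: [-3.14, 0.001, 1.762]
ft_force: [-0.1, 0.5, 0.6]
opening: 0.804
grip_force: 0.0
```

Request:
arm_command(
  rows=[
    [[0,0,0,0,0,0,-1],[0,0,0,0,0,0,-1],[0,0,0,0,0,0,-1],[0,0,0,0,0,0,-1],[0,0,0,0,0,0,-1],[0,0,0,0,0,0,-1],[0,0,0,0,0,0,-1],[0,0,0,0,0,0,-1]],
  ],
)

```text
t: 11.57
eef_pos: [465.2, 311.5, 213.1]
tcp_rot: [3.141, 0.0, 1.764]
ft_force: [-1.4, -1.1, 6.2]
opening: 0.48
grip_force: 30.0
```

Gripped (45.6 mm). Lift, then carry the plate past the base for a look at the pins with the same wrist yaw as the final placing.

Request:
arm_command(
  rows=[
    [[0,0,-0.1,0,0,0,-1],[0,0,-0.25,0,0,0,-1],[0,0,-0.45,0,0,0,-1],[-0.1,0,-0.65,0,0,0.01,-1],[-0.3,-0.05,-0.7,0,0,0.03,-1],[-0.55,-0.09,-0.7,0,0,0.042,-1],[-0.8,-0.14,-0.7,0,0,0.042,-1],[-1,-0.16,-0.7,0,0,0.042,-1],[-1,-0.16,-0.7,0,0,0.042,-1]],
  ],
)

```text
t: 12.32
eef_pos: [470.2, 155.8, 317.4]
tcp_rot: [-3.14, 0.001, 1.497]
ft_force: [0.4, 0.6, -4.9]
opening: 0.486
grip_force: 30.0
```

```bash
python3 -c "
from h import *
s=state();print(s['eef_pos'],s['tcp_rot'],s['opening'],s['ft_force']);print(mv([478,-140,325],85.9))"
```

```text
[470.24717327 155.81926934 317.40814225] [-3.14020509e+00  1.24893873e-03  1.49658334e+00] 0.4862746487001052 [ 0.44325744  0.57237046 -4.87090811]
('t', 12.32, 'shift', array([-1.9629,  0.1977, -0.0484]), 'turn', array([-0.0002,  0.0002, -0.0004]))
```

Request:
arm_command(
  rows=[
    [[-0.25,0.02,-0.03,0,0,0,-1],[-0.5,0.05,-0.05,0,0,0,-1],[-0.75,0.08,-0.05,0,0,0,-1],[-0.98,0.1,-0.05,0,0,0,-1],[-0.98,0.1,-0.05,0,0,0,-1]],
  ],
)

```text
t: 12.73
eef_pos: [475.0, 7.8, 324.9]
tcp_rot: [-3.141, 0.001, 1.496]
ft_force: [-0.1, -0.8, -4.2]
opening: 0.48
grip_force: 30.0
```

Request:
arm_command(
  rows=[
    [[-0.25,0.02,0,0,0,0,-1],[-0.5,0.05,0,0,0,0,-1],[-0.75,0.08,0,0,0,0,-1],[-0.98,0.1,0,0,0,0,-1],[-0.98,0.1,0,0,0,0,-1],[-0.98,0.1,0,0,0,0,-1],[-0.98,0.1,0,0,0,0,-1]],
  ],
)

```text
t: 13.32
eef_pos: [479.2, -135.4, 324.8]
tcp_rot: [-3.14, -0.001, 1.499]
ft_force: [0.3, 0.3, -5.6]
opening: 0.485
grip_force: 30.0
```

```bash
python3 - <<'E'
from h import *
s,p,d=wshot('w7');print(s['t'],s['eef_pos'],s['tcp_rot'],s['opening'])
print(proj("wrist",[[480,-35.1,61.5],[486.3,49.5,62]],s).round(1))
a=np.clip(p[:,160:480,::-1].astype(float)*1.3,0,255).astype(np.uint8)
cv2.imwrite('pics/w7c.png',cv2.resize(a,(400,600),interpolation=cv2.INTER_AREA))
b=p
hsv=cv2.cvtColor(p,cv2.COLOR_RGB2HSV)
g=((hsv[...,0]>8)&(hsv[...,0]<30)&(hsv[...,1]>100)&(hsv[...,2]>60)).astype(np.uint8);g[330:]=0
n,lab,st,ce=cv2.connectedComponentsWithStats(g)
for i in range(1,n):
    if st[i,4]>80:print(st[i],ce[i])
E
```

```text
13.3167 [ 479.17242266 -135.38916439  324.79133168] [-3.14035958e+00 -5.30506071e-04  1.49890291e+00] 0.48510299218948133
[[309.2 103.5]
 [309.6 -18.7]]
[304   0  15   7  86] [310.8372093    2.53488372]
[301  95  19  21 302] [310.31788079 104.43377483]
[ 573  250   45   71 1313] [592.6511805  289.64127951]
```

View pics/w7c.png

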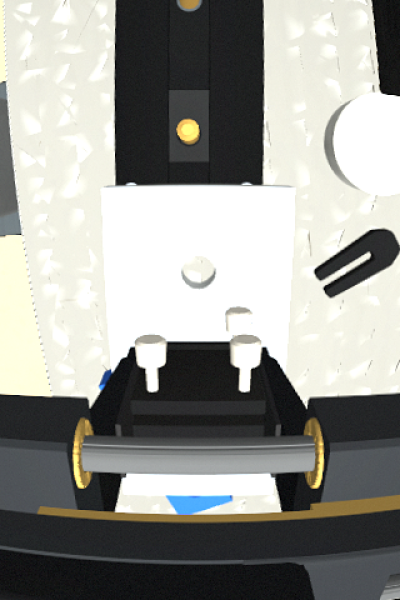

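The crop shows the dowel top directly ahead of the plate at full frame (310,104), close to the prediction, and the plate's hole at about (318,217). The pin is at the image edge, so I'll step +y to measure it numerically, without more pictures.

Request:
arm_command(
  rows=[
    [[0.2,0,0,0,0,0,-1],[0.4,0,0,0,0,0,-1],[0.55,0,0,0,0,0,-1],[0.55,0,0,0,0,0,-1],[0.55,0,0,0,0,0,-1],[0.55,0,0,0,0,0,-1]],
  ],
)

```text
t: 13.87
eef_pos: [485.2, -52.7, 325.2]
tcp_rot: [3.142, 0.0, 1.501]
ft_force: [0.7, 0.2, -4.2]
opening: 0.482
grip_force: 30.0
```

```bash
cat > m.py <<'E'
from h import *
def blob(n,z):
    f=np.load(n+".npz");p=f["p"];s=dict(eef_pos=f["eef_pos"],tcp_rot=f["tcp_rot"])
    hsv=cv2.cvtColor(p,cv2.COLOR_RGB2HSV)
    g=((hsv[...,0]>8)&(hsv[...,0]<30)&(hsv[...,1]>100)&(hsv[...,2]>60)).astype(np.uint8);g[160:]=0;g[:,:250]=0;g[:,370:]=0
    k,lab,st,ce=cv2.connectedComponentsWithStats(g);i=1+st[1:,4].argmax()
    # top disc = brightest part
    V=p.max(2).astype(int);mk=(lab==i);t=mk&(V>0.94*np.percentile(V[mk],98))
    t=cv2.morphologyEx(t.astype(np.uint8),cv2.MORPH_OPEN,np.ones((3,3)))
    kk,l2,s2,c2=cv2.connectedComponentsWithStats(t);j=1+s2[1:,4].argmax()
    print(n,"blob",st[i],ce[i].round(1),plane("wrist",ce[i],z-3,s).round(2),"disc",s2[j],c2[j].round(1),plane("wrist",c2[j],z,s).round(2))
def hole(n):
    f=np.load(n+".npz");p=f["p"].astype(int);g=cv2.GaussianBlur(p.min(2).astype(np.uint8),(3,3),0)
    w=g[195:240,298:340];th,m=cv2.threshold(w,0,1,cv2.THRESH_BINARY_INV+cv2.THRESH_OTSU)
    s=dict(eef_pos=np.zeros(3),tcp_rot=np.zeros(3))
    cs=[c for c in cv2.findContours(m,0,1)[0] if cv2.contourArea(c)>40];c=max(cs,key=cv2.contourArea)
    e=cv2.minEnclosingCircle(c);u=np.array(e[0])+[298,195];print(n,"hole bb",cv2.boundingRect(c),u,e[1],th,"tool(z=201)",plane("wrist",u,201,s).round(2))
def edges(n):
    f=np.load(n+".npz");p=f["p"];m=(p.min(2)>175).astype(np.uint8);s=dict(eef_pos=np.zeros(3),tcp_rot=np.zeros(3))
    L=[];Q=[]
    for y in range(156,270,4):
        row=m[y,225:415];x=np.nonzero(row)[0]
        if len(x):L.append([x.min()+225-.5,y]);Q.append([x.max()+225+.5,y])
    for nm,a in(("L",L),("R",Q)):
        q=plane("wrist",np.array(a,float),201,s)[:,:2];v=cv2.fitLine(q.astype(np.float32),cv2.DIST_HUBER,0,.01,.01).ravel()
        print(nm,v.round(3),"y med",np.median(q[:,1]).round(2))
E
python3 - <<'E'
from m import *
s,p,d=wshot('w8');print(s['t'],s['eef_pos'],s['tcp_rot'])
blob("w7",61.5);blob("w8",62);hole("w7");hole("w8");edges("w7");edges("w8")
E
```

```text
13.8667 [485.21506104 -52.69647285 325.24995575] [3.14158154e+00 1.98794388e-04 1.50138543e+00]
w7 blob [301  95  19  21 302] [310.3 104.4] [[480.63 -35.56  58.5 ]] disc [305  99  13  13 126] [311.6 104.3] [[481.53 -35.74  61.5 ]]
w8 blob [301  92  18  20 280] [309.9 101.3] [[486.64  49.01  59.  ]] disc [306  96   9   9  66] [310.1 100.2] [[486.83  49.54  62.  ]]
w7 hole bb (7, 10, 29, 27) [318.875 218.   ] 14.440170288085938 194.0 tool(z=201) [[3.953e+01 5.000e-02 2.010e+02]]
w8 hole bb (7, 10, 28, 26) [318.5       217.2142849] 13.554600715637207 137.0 tool(z=201) [[ 3.994e+01 -1.400e-01  2.010e+02]]
L [  0.998   0.063  41.257 -48.134] y med -47.93
R [ 0.998 -0.067 45.61  48.639] y med 48.34
L [  0.965   0.261  44.334 -43.527] y med -40.84
R [ 1.0000e+00 -2.3000e-02  3.8752e+01  3.8199e+01] y med 37.84
```

Pin at (486.7,49.3) and dowel at (480.7,−35.5), 84.8 mm apart at yaw −4.06°, all consistent. The plate's hole is at tool x ≈ 39.8 mm, so the TCP target is (483.7, 9.6).

```bash
python3 -c "
from h import *
print(mv([483.7,9.6,287],85.94))"
```

```text
('t', 13.92, 'shift', array([ 0.417 , -0.0395,  0.2549]), 'turn', array([0.    , 0.    , 0.0001]))
```

Request:
arm_command(
  rows=[
    [[0.15,-0.015,0,0,0,0,-1],[0.3,-0.03,0.1,0,0,0,-1],[0.417,-0.0395,0.2,0,0,0,-1],[0.417,-0.0395,0.255,0,0,0,-1],[0.417,-0.0395,0.255,0,0,0,-1],[0.417,-0.0395,0.255,0,0,0,-1],[0.417,-0.0395,0.255,0,0,0,-1]],
  ],
)

```text
t: 14.5
eef_pos: [484.1, 8.5, 287.4]
tcp_rot: [3.141, 0.0, 1.498]
ft_force: [-0.4, -0.3, -5.3]
opening: 0.483
grip_force: 30.0
```

```bash
python3 -c "
from h import *
s=state();print(s['eef_pos'],s['tcp_rot'],s['ft_force'],s['moment']);print(mv([483.7,9.6,287],85.94))"
```

```text
[484.07771775   8.50404905 287.42471872] [3.14082919e+00 1.99441888e-04 1.49848770e+00] [-0.40653289 -0.30646228 -5.33888988] [-0.05679954 -0.09713164  0.00335526]
('t', 14.5, 'shift', array([ 0.0071, -0.003 ,  0.0028]), 'turn', array([ 0.0001,  0.    , -0.0002]))
```

Request:
arm_command(
  rows=[
    [[0.005,-0.002,0,0,0,0,-1],[0.005,-0.002,0.03,0,0,0,-1],[0.005,-0.002,0.06,0,0,0,-1],[0.005,-0.002,0.08,0,0,0,-1],[0.005,-0.002,0.09,0,0,0,-1],[0.005,-0.002,0.1,0,0,0,-1],[0.005,-0.002,0.1,0,0,0,-1]],
  ],
)

```text
t: 15.08
eef_pos: [483.5, 10.1, 271.6]
tcp_rot: [-3.141, 0.0, 1.5]
ft_force: [-0.2, 0.0, -4.2]
opening: 0.483
grip_force: 30.0
```

Request:
arm_command(
  rows=[
    [[-0.003,0.001,0.01,0,0,0,-1],[-0.003,0.001,0.02,0,0,0,-1],[-0.003,0.001,0.03,0,0,0,-1],[-0.003,0.001,0.04,0,0,0,-1],[-0.003,0.001,0.05,0,0,0,-1],[-0.003,0.001,0.05,0,0,0,-1]],
  ],
)

```text
t: 15.58
eef_pos: [483.7, 9.7, 264.2]
tcp_rot: [-3.141, 0.0, 1.499]
ft_force: [0.5, 1.2, -6.0]
opening: 0.482
grip_force: 30.0
```

Both tapers are inside and the forces are negligible. Continue down.

Request:
arm_command(
  rows=[
    [[0,0,0.015,0,0,0,-1],[0,0,0.03,0,0,0,-1],[0,0,0.045,0,0,0,-1],[0,0,0.06,0,0,0,-1],[0,0,0.075,0,0,0,-1],[0,0,0.09,0,0,0,-1],[0,0,0.09,0,0,0,-1]],
  ],
)

```text
t: 16.17
eef_pos: [483.7, 9.6, 250.5]
tcp_rot: [-3.141, -0.0, 1.499]
ft_force: [0.6, 2.5, -6.5]
opening: 0.481
grip_force: 30.0
```

Request:
arm_command(
  rows=[
    [[0.002,0,0.015,0,0,0,-1],[0.002,0,0.03,0,0,0,-1],[0.002,0,0.045,0,0,0,-1],[0.002,0,0.06,0,0,0,-1],[0.002,0,0.07,0,0,0,-1],[0.002,0,0.08,0,0,0,-1],[0.002,0,0.08,0,0,0,-1]],
  ],
)

```text
t: 16.75
eef_pos: [483.7, 9.9, 238.7]
tcp_rot: [-3.141, 0.0, 1.499]
ft_force: [0.2, 0.0, -4.6]
opening: 0.483
grip_force: 30.0
```

Request:
arm_command(
  rows=[
    [[0,0,0.006,0,0,0,-1],[0,0,0.012,0,0,0,-1],[0,0,0.017,0,0,0,-1],[0,0,0.021,0,0,0,-1],[0,0,0.024,0,0,0,-1],[0,0,0.024,0,0,0,-1],[0,0,0.024,0,0,0,-1]],
  ],
)

```text
t: 17.33
eef_pos: [483.7, 10.0, 235.4]
tcp_rot: [3.142, 0.0, 1.499]
ft_force: [-0.3, 0.6, -3.9]
opening: 0.486
grip_force: 30.0
```

Request:
arm_command(
  rows=[
    [[0,0,0.002,0,0,0,-1],[0,0,0.004,0,0,0,-1],[0,0,0.006,0,0,0,-1],[0,0,0.008,0,0,0,-1],[0,0,0.008,0,0,0,-1],[0,0,0.008,0,0,0,-1]],
  ],
)

```text
t: 17.83
eef_pos: [483.6, 9.9, 235.2]
tcp_rot: [3.141, 0.0, 1.5]
ft_force: [-4.2, -1.7, 15.8]
opening: 0.484
grip_force: 30.0
```

Firm contact at the flush height. Ease off, release and rise.

Request:
arm_command(
  rows=[
    [[0,0,-0.005,0,0,0,-1],[0,0,-0.005,0,0,0,-1],[0,0,-0.005,0,0,0,0.5],[0,0,-0.005,0,0,0,0.5],[0,0,-0.005,0,0,0,0.5],[0,0,-0.005,0,0,0,0.5],[0,0,-0.005,0,0,0,0.5],[0,0,-0.005,0,0,0,0.5]],
  ],
)

```text
t: 18.5
eef_pos: [483.7, 9.9, 234.9]
tcp_rot: [3.142, 0.0, 1.499]
ft_force: [0.1, 0.0, -0.1]
opening: 0.749
grip_force: 0.0
```

Request:
arm_command(
  rows=[
    [[0,0,-0.1,0,0,0,0.5],[0,0,-0.3,0,0,0,0.5],[0,0,-0.55,0,0,0,0.5],[0,0,-0.75,0,0,0,0.5],[0,0,-0.9,0,0,0,0.5],[0,0,-0.9,0,0,0,0.5],[0,0,-0.9,0,0,0,0.5]],
  ],
)

```text
t: 19.08
eef_pos: [483.5, 10.0, 370.7]
tcp_rot: [3.139, 0.0, 1.5]
ft_force: [-0.2, -0.2, -0.1]
opening: 0.749
grip_force: 0.0
```

```bash
python3 - <<'E'
from h import *
s=state();print(s['t'],s['eef_pos'],s['opening'],s['ft_force'])
p,d=read_camera("top");q,r=ray("top",np.stack(np.meshgrid(np.arange(640),np.arange(480)),-1).reshape(-1,2))
P=(q+r*d.reshape(-1,1)).reshape(480,640,3)
# scene camera depth on plate
p2,d2=read_camera("scene");q,r=ray("scene",np.stack(np.meshgrid(np.arange(640),np.arange(480)),-1).reshape(-1,2))
P2=(q+r*d2.reshape(-1,1)).reshape(480,640,3)
yw=np.radians(-4.06);C=np.array([483.8,9.6]);Rm=np.array([[np.cos(yw),-np.sin(yw)],[np.sin(yw),np.cos(yw)]])
for n,A in(("top",P),("scene",P2)):
    L=(A[...,:2]-C)@Rm
    m=(abs(L[...,0])<36)&(abs(L[...,1])<72)&(A[...,2]>28)&(A[...,2]<42)
    B=np.c_[L[m],np.ones(m.sum())];co,*_=np.linalg.lstsq(B,A[...,2][m],rcond=None)
    print(n,m.sum(),"plate top z",co[2].round(2),"slopes deg",np.degrees(co[:2]).round(2))
    for lo,hi in((42,48),(48,60),(60,66)):
        k=(abs(L[...,0])<15)&(abs(L[...,1])>20)&(abs(L[...,1])<75)&(A[...,2]>lo)&(A[...,2]<hi)
        print(lo,hi,k.sum(),[ (L[k][L[k][:,1]>0].mean(0).round(1), L[k][L[k][:,1]<0].mean(0).round(1))] if k.sum() else "")
hsv=cv2.cvtColor(p,cv2.COLOR_RGB2HSV);g=(hsv[...,0]>8)&(hsv[...,0]<28)&(hsv[...,1]>120)&(hsv[...,2]>80)
print("rack gold px",g[215:265,450:520].sum())
for x in range(0,1):pass
L=(P[...,:2]-[447.2,-248.8]);k=(np.hypot(L[...,0],L[...,1])<70)&(P[...,2]>50)&(P[...,2]<75)
nn,lb,st,ce=cv2.connectedComponentsWithStats(k.astype(np.uint8));print("posts",[(st[i,4],P[lb==i].mean(0).round(1)) for i in range(1,nn)])
E
```

```text
19.0833 [483.485222    10.0038971  370.74481833] 0.7489417946376793 [-0.20929076 -0.24670065 -0.1236578 ]
top 0 plate top z 0.0 slopes deg [0. 0.]
42 48 0 
48 60 0 
60 66 0 
scene 512 plate top z 34.95 slopes deg [ 0.78 -1.48]
42 48 9 [(array([ 0.7, 37.8]), array([nan, nan]))]
48 60 22 [(array([ 0.5, 39.8]), array([nan, nan]))]
60 66 6 [(array([-0.1, 38.7]), array([nan, nan]))]
rack gold px 0
posts [(np.int32(40), array([ 447.8, -248.6,   59.7])), (np.int32(39), array([ 433.1, -207.2,   59.8]))]<stdin>:16: RuntimeWarning: Mean of empty slice.
  ret = um.true_divide(
```

Posts are in place. The arm blocks the top view, so I'll step aside and check flushness robustly.

Request:
arm_command(
  rows=[
    [[-0.2,0,-0.1,0,0,0,0.5],[-0.45,0,-0.1,0,0,0,0.5],[-0.7,0,-0.1,0,0,0,0.5],[-0.95,0,-0.1,0,0,0,0.5],[-0.95,0,-0.1,0,0,0,0.5]],
  ],
)

```text
t: 19.6
eef_pos: [473.3, -136.9, 383.5]
tcp_rot: [-3.14, 0.0, 1.496]
ft_force: [-0.4, 0.9, -0.1]
opening: 0.752
grip_force: 0.0
```

Request:
arm_command(
  rows=[
    [[-0.2,0,0,0,0,0,0.5],[-0.45,0,0,0,0,0,0.5],[-0.7,0,0,0,0,0,0.5],[-0.95,0,0,0,0,0,0.5],[-0.95,0,0,0,0,0,0.5]],
  ],
)

```text
t: 20.02
eef_pos: [463.1, -279.2, 383.2]
tcp_rot: [-3.14, 0.0, 1.496]
ft_force: [-1.0, 1.1, -0.4]
opening: 0.753
grip_force: 0.0
```

```bash
python3 - <<'E'
from h import *
yw=np.radians(-4.06);C=np.array([483.0,10.2]);Rm=np.array([[np.cos(yw),-np.sin(yw)],[np.sin(yw),np.cos(yw)]])
for n in("top","scene"):
    p,d=read_camera(n);q,r=ray(n,np.stack(np.meshgrid(np.arange(640),np.arange(480)),-1).reshape(-1,2))
    A=(q+r*d.reshape(-1,1)).reshape(480,640,3);L=(A[...,:2]-C)@Rm
    out=[]
    for x0,x1 in((-34,-14),(14,34)):
        for y0,y1 in((-70,-50),(-50,-30),(30,50),(50,70)):
            m=(L[...,0]>x0)&(L[...,0]<x1)&(L[...,1]>y0)&(L[...,1]<y1)&(A[...,2]>15)&(A[...,2]<60)
            out.append((int(m.sum()),np.median(A[...,2][m]).round(2) if m.sum() else None))
    print(n,out)
    hsv=cv2.cvtColor(p,cv2.COLOR_RGB2HSV);g=(hsv[...,0]>8)&(hsv[...,0]<30)&(hsv[...,1]>110)&(hsv[...,2]>70)&(abs(L[...,0])<30)&(abs(L[...,1])<75)
    nn,lb,st,ce=cv2.connectedComponentsWithStats(g.astype(np.uint8))
    print([(st[i,4],L[lb==i].mean(0).round(1),A[lb==i][:,2].max().round(1)) for i in range(1,nn) if st[i,4]>3])
E
```

```text
top [(95, np.float64(33.86)), (99, np.float64(33.99)), (96, np.float64(33.74)), (96, np.float64(33.91)), (98, np.float64(34.03)), (99, np.float64(33.97)), (93, np.float64(33.79)), (92, np.float64(33.78))]
[(np.int32(21), array([-1.9, 40. ]), np.float64(63.7)), (np.int32(31), array([ -1.6, -44.9]), np.float64(64.5))]
scene [(31, np.float64(33.54)), (49, np.float64(32.72)), (49, np.float64(33.34)), (52, np.float64(33.31)), (20, np.float64(34.36)), (28, np.float64(34.09)), (33, np.float64(33.49)), (42, np.float64(33.38))]
[(np.int32(31), array([ -1.2, -43. ]), np.float64(62.1)), (np.int32(27), array([-1.8, 41.6]), np.float64(64.2))]
```

The plate lies flush and level: its top is about 34 mm above the table everywhere, as expected. Both pins come through it, and the posts are standing in the rack.

```bash
python3 -c "
from cell import *
print(job_done())"
```

```text
the job is handed in; nothing more can be done
None
```

The job is handed in at about 20 s: the dowel is fully down in the blind hole, the mirror plate lies flush and level over both pins, and both posts are still in the rack; I viewed 11 pictures, one over the limit of 10.

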